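# Unlock the egg tray from the steamer and hold it up to drain

### The arm

A 6-joint arm with a two-finger parallel gripper is mounted at the origin on a cart in front of the work surface, level with it; the furniture and walls round the work are solid. World frame = base frame: x ahead of the robot, y to its left, z up, the work surface at z = 0. Lengths are in mm, angles in rad, forces in N, time in s.
With the tool pointing down it reaches from about 275 to 975 mm from the base axis. Payload 8.4 kg.
Tool frame: the origin (TCP) lies at the very end of the fingers, on their centre line; the grasp point (between the pads) lies 19 mm behind it (r.grasp_offset is the distance from the TCP to the grasp point, in mm); x points along the fingers, y is the direction in which the jaws open and shut, and the axes are right-handed (so a half turn about x gives the same grasp; the last joint's range is limited). The gripper opens to 92 mm and grips with 3 to 60 N. Pads are 20 mm wide; open, the fingers measure 128 mm over their backs; the gripper's body (75 mm by 189 mm) begins 69 mm behind the grasp point.
Start: joints at [-1.209, 0.353, 1.633, -0, 1.155, -0.002], TCP at [222.391, -584.097, 214.583] pointing down, gripper open.
Joint ranges: [-2.63, 2.63], [-0.92, 2.1], [0.06, 2.66], [-1.3, 4.44], [0, 2.69], [-3.02, 3.02]. Speed limits (rad/s): [2.22, 2.22, 2.79, 3.14, 3.14, 3.14].

### API

Orientations are given as a unit quaternion [w, x, y, z].
In Python, from rig import r, viewer gives the robot as it stands.
- The arm moves only by the tool carry_out, never from a script. Its argument "increments" is a list of rows, each an object with "offset": the shift along the tool's x, y, z in m, a list of three; "twist": the turn about the tool's x in degrees. A call has 1 to 12 rows; each row is the pose to reach, as a shift and turn from the pose measured when the call began, along the tool's axes at that moment; what a row does not reach only later rows make up. A row lasts 1/12 s, in which the tool goes at most 41.7 mm and 7.16 degrees, less where a joint would pass 70% of its speed; a pose out of reach is approached as far as the arm can. A call with a gripper value outside its range is refused whole. "jaw" is the opening, from -1 (shut) to 1 (fully open), set as the call begins (left out, the last holds). The fingers move at their own pace and stop on an object; the grip force is fixed at half the most. Time passes only in rows, so rows that repeat a pose let the fingers close. It gives the time, the measured TCP pose, the force and the opening at its end, in the units of the state.
- r.state(): the state, without advancing time (a new reading comes with each control period).
- viewer.capture(name): name is "scene" or "top" or "wrist"; returns the picture (420x560x3 uint8, red, green, blue); there is no depth.
- viewer.camera_model(name): a dict with "fx", "fy", "cx", "cy" (pixels), "xyz" and "rotation" of the camera in the world; the wrist camera has in their place "mount" (4x4, takes a point from camera to tool coordinates, whose origin is the TCP and whose axes are the tool frame's). Camera axes: x right, y down, z forward; pixel columns grow to the right and rows downward; lengths in mm; the calibration is good to about 2 mm. The wrist camera is an equidistant fisheye: a pixel r from the principal point sees the ray r / f radians off the axis. A picture is of the moment at which its call begins: read the wrist's pose just before it. camera_model takes no time and is no camera call.
- r.close_job(): hands the job in, once; it reports no verdict.
The state is a dict: "time": time; "joint_pos": joint angles; "qd": joint speeds; "joint_torque": joint torques, N m; "eef_pos": TCP position; "ee_rot": TCP orientation; "contact_force": force on the tool from outside, world axes, zero at the start; "moment": the same for the moment, N m; "width": finger opening in mm.
Only numpy, scipy, OpenCV 4.12 (cv2) and the standard library are available. Lean on these libraries where they do the work, as an engineer would, in place of code of your own. Each camera call takes 0.05 s, during which the arm holds its last target. There are 200 camera calls.

### The job

The egg in the steamer is done. Take the tray by its wooden handle, raise it just off its seat, give it a quarter turn so that its two lugs come under the gaps in the collar, and lift it straight out; finish while holding it still, level and straight above the steamer with its underside about 7 cm above the rim, so that it drains back into the pan. Keep the tray level and the loose egg in the middle of it all the way without touching the egg, do not force the tray against the steamer, and leave the egg timer, the salt shaker and the cup where they stand.

Things in the scene. Friction and masses are not known exactly. Their poses are not given: they have to be found in the camera images.
- steamer: Electric egg steamer, does not move: white plastic foot 194 mm across, 45 mm high, dial on its front (-x side); on it an open steel pan 180 mm across, rim 103 mm above the worktop; two black ear handles on the +y and -y sides, 88 mm up, out to 123 mm from the middle. Origin under its middle on the worktop, z up, x from the dial to the back.
- steamer_gap (a point): Middle of the gap on the steamer's +x side (a like one lies on its -x side), at the rim, 80 mm from the axis. A black plastic collar runs round inside the rim: inner radius 75 mm, underside 4 mm below the rim. It is cut away only at these two gaps, 26 degrees or 36 mm wide each; only there can the tray's lugs (18 mm wide) pass, with 6 degrees of turning room either way. Axes as the steamer's.
- steamer_seat (a point): Point on the steamer's axis at the height of the ledge that carries the tray: 82 mm above the worktop, 21 mm below the rim. Axes as the steamer's. On its +y and -y sides two 5 mm high ridges on the ledge, 22 degrees either side of the y axis, keep each lug from turning while the tray is seated. The tray has 4 mm of sideways room all round.
- tray_grip (a point): Middle of the wooden grip on top of the tray's arched wire handle, 120 mm above the tray's underside (202 mm above the worktop at the start). The grip is 60 mm long (x), 14 mm thick (y), 24 mm high (z), level; pinch its thickness from above. Axes are the tray's: z up, x along the grip and handle and through both lugs. At the start x points along the steamer's y to within 9 degrees: locked.
- tray_lug (a point): Middle of one of the two lugs, 75 mm from the tray's axis on its +x side (a like one on the -x side), at the tray's foot below the feet of the handle: 4 mm thick, undersides level with the tray's, out to 81 mm. Axes are the tray's. To turn, raise the tray 5 to 13 mm off the seat (best 9): lower, the lugs strike the ridges; higher, the collar. Turning either way reaches a gap, in 81 to 99 degrees.
- tray_dish (a point): Middle of the tray's underside, on its axis; axes are the tray's. The dish's floor starts 4.5 mm above this point and rises outwards at 5 degrees to a radius of 30 mm, then at 15 degrees to the rim. The tray is free to come out when its x axis lies along the steamer's x axis, either way round.
- egg_tray: The tray as a whole: round dished aluminium plate with drain holes, 142 mm across, 18 mm high, two lugs and a handle; loose, 0.20 to 0.30 kg. Origin and axes as tray_dish.
- egg_middle (a point): Middle of the loose hen's egg (55 mm long, 43 mm thick, 62 g) that lies in the middle of the dish, about 26 mm above the tray's underside; its x axis is its length. It is free to roll.
- egg: The same egg as a whole body; origin as egg_middle.
- egg_timer: Round wind-up timer, 66 mm across, 55 mm high, standing right of the steamer; origin under its middle. Leave alone.
- salt_shaker: Salt shaker, 44 mm across, 90 mm high, standing behind the steamer; origin under its middle. Leave alone.
- cup_2: Patterned teacup, 90 mm across, 60 mm high, left of the steamer; origin under it. Leave alone.
- cupboard_edge (a point): Lower left front corner of the wall cupboard on the right, fixed, 0.46 m above the worktop: the cupboard reaches from here to the right and to the back wall (its door handles 40 mm further forward). Tall wrists and elbows must keep in front or left of it; draw the arm back before swinging it over from the right.
There are look-alikes about, which are no part of the job. What is shaped like the egg_tray but turquoise is not meant.

How it is judged:
By the outcome, as a careful person would: the job done as asked, in the order asked, and still so for the second after the job is handed in, while the arm keeps its last pose, push and grip.
It also fails if it takes over 45 s, if anything falls off the work surface, if the arm or the gripper's body presses on something with over 40 N, if the wrist force passes 120 N, or if a joint passes its speed limit or range.

## Working session

There is one attempt and no reset: what is moved stays moved. The work goes in short steps, Python scripts to look and compute and a tool call to move; the robot and the scene stay as the last step left them, time stands still between calls to the robot, and variables do not carry over. Pictures are saved under pics/ and viewed, about 8 in all and at most 12, crops included, and the job is handed in when it is done.

Besides the shell and the picture viewer there is one more tool, called by a JSON object that holds its "name" and its "arguments", one argument or row to a line. carry_out: Moves the arm, as the interface text tells. Its arguments: {"type":"object","properties":{"increments":{"type":"array"},"jaw":{"type":"number"}},"required":["increments"]}

```bash
mkdir -p pics; ls; python3 - <<'E'
from rig import r, viewer
import cv2,numpy as np
for n in ("scene","top"):
    im=viewer.capture(n); cv2.imwrite(f"pics/{n}0.png",im[:,:,::-1])
    m=viewer.camera_model(n); print(n,m)
print(viewer.camera_model("wrist"))
print(r.state(), r.grasp_offset)
a=cv2.imread("pics/scene0.png");b=cv2.imread("pics/top0.png")
E
```

```text
pics
scene {'fx': 484.7947103443839, 'fy': 484.7947103443839, 'cx': 279.6149061375834, 'cy': 211.64894953510742, 'xyz': array([-532.87074765,  816.58222309,  913.55539955]), 'rotation': array([ 0.25547661, -0.4322925 ,  0.73167016, -0.46099206])}
top {'fx': 483.54351535861133, 'fy': 483.54351535861133, 'cx': 279.13280333231864, 'cy': 216.11303556293544, 'xyz': array([-284.73528496,  346.94176757, 1450.0747801 ]), 'rotation': array([ 0.19482033, -0.60793584,  0.72901393, -0.24697721])}
{'fx': 325.19226210127806, 'fy': 325.19226210127806, 'cx': 277.4652802845295, 'cy': 215.66912069802808, 'mount': array([[-5.51465547e-04, -2.38493989e-01,  9.71143817e-01,
        -1.69928686e+02],
       [ 9.99999517e-01, -9.21348376e-04,  3.41586103e-04,
        -9.23080466e-01],
       [ 8.13295546e-04,  9.71143537e-01,  2.38494381e-01,
        -6.58585301e+01],
       [ 0.00000000e+00,  0.00000000e+00,  0.00000000e+00,
         1.00000000e+00]])}
{'time': 0.1, 'joint_pos': array([-1.20939838e+00,  3.53554662e-01,  1.63403305e+00,  1.60834671e-05,
        1.15520588e+00, -2.41129451e-03]), 'qd': array([ 0.00066555,  0.00042935, -0.00321021, -0.00205583, -0.00175015,
       -0.00020367]), 'joint_torque': array([-2.00309172e-03, -5.94911420e+01, -3.34931231e+01,  6.98144292e-02,
        1.83655164e-02, -1.71408965e-05]), 'eef_pos': array([ 222.24353617, -583.68908678,  213.96533089]), 'ee_rot': array([-0.12749682, -0.69536978, -0.12833422,  0.69551115]), 'contact_force': array([ 0.3563616 , -0.46529843, -0.02659127]), 'moment': array([-0.02606283, -0.01151351, -0.03901884]), 'width': 92.04679100795309} 18.700000000000003
```

View pics/scene0.png

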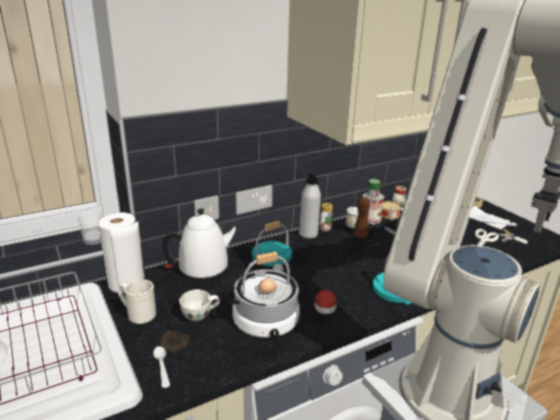

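View pics/top0.png

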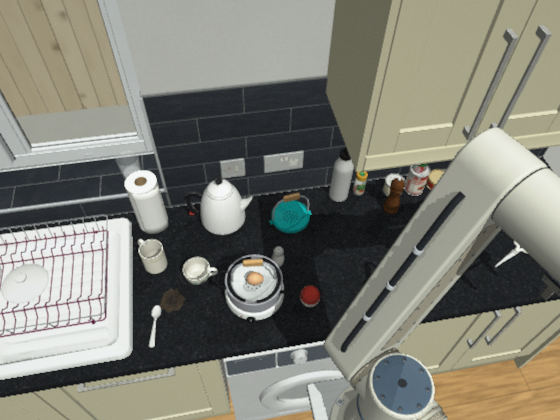

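The scene view shows two handled trays: aluminium with an egg, in the steamer (scene 267,285; top 254,280), and a turquoise look-alike behind it (scene 272,250; top 291,215). The aluminium one is meant, because it holds the egg and sits in the white steamer. I'll confirm with an enlarged crop and measure.

```bash
cat > h.py <<'E'
import numpy as np, cv2
from scipy.spatial.transform import Rotation as R
from rig import r, viewer
def rot(q): return R.from_quat(np.r_[q[1:],q[0]]).as_matrix()
def ray(n,uv,st=None):
    m=viewer.camera_model(n); p=(np.array(uv,float)-[m["cx"],m["cy"]])/[m["fx"],m["fy"]]
    if n!="wrist":
        d=np.r_[p,1]; return np.array(m["xyz"]), rot(m["rotation"])@(d/np.linalg.norm(d))
    t=np.linalg.norm(p); d=np.r_[p/max(t,1e-9)*np.sin(t),np.cos(t)]
    M=m["mount"]; Rt=rot(st["ee_rot"])
    return Rt@M[:3,3]+st["eef_pos"], Rt@M[:3,:3]@d
def plane(n,uv,z,st=None):
    o,d=ray(n,uv,st); return o+d*(z-o[2])/d[2]
def tri(rays):
    A=np.zeros((3,3));b=np.zeros(3)
    for o,d in rays:
        P=np.eye(3)-np.outer(d,d);A+=P;b+=P@o
    x=np.linalg.solve(A,b); return x,[np.linalg.norm(np.cross(d,x-o)) for o,d in rays]
def blobs(im,lo,hi,roi,amin=20):
    hsv=cv2.cvtColor(im,cv2.COLOR_RGB2HSV); m=cv2.inRange(hsv,np.array(lo),np.array(hi))
    k=np.zeros_like(m);x0,y0,x1,y1=roi;k[y0:y1,x0:x1]=m[y0:y1,x0:x1]
    n,l,s,c=cv2.connectedComponentsWithStats(k)
    return [(s[i],c[i],np.argwhere(l==i)[:,::-1]) for i in range(1,n) if s[i,4]>=amin]
E
python3 - <<'E'
from h import *
a=cv2.imread("pics/scene0.png");b=cv2.imread("pics/top0.png")
A=a[210:345,200:335];B=b[230:330,205:330]
c=np.hstack([cv2.resize(A,(400,400),interpolation=3),cv2.resize(B,(400,320),interpolation=3).__class__(0) if 0 else cv2.copyMakeBorder(cv2.resize(B,(400,320),interpolation=3),0,80,0,0,0)])
cv2.imwrite("pics/crop1.png",c)
for n,im,roi in(("scene",a,(230,225,310,300)),("top",b,(215,240,300,300))):
    for s,c,p in blobs(im[:,:,::-1].copy(),(5,90,110),(22,255,255),roi): print(n,s,c.round(1),cv2.minAreaRect(p.astype(np.float32)))
E
```

```text
scene [265 225  15   6  54] [270.8 226.6] ((272.0, 227.5), (5.0, 14.0), 90.0)
scene [257 253  20  11 156] [266.1 257.6] ((266.364013671875, 257.7519836425781), (8.407615661621094, 20.303499221801758), 79.69515228271484)
scene [260 281  16  12 113] [266.5 287. ] ((267.0294189453125, 286.88238525390625), (15.037208557128906, 10.429031372070312), 14.03624439239502)
top [243 259  20   7 123] [252.3 262.1] ((252.5, 262.0), (6.0, 19.0), 90.0)
top [247 272  16  13 155] [254.4 277.9] ((254.5, 278.0), (12.0, 15.0), 90.0)
```

View pics/crop1.png

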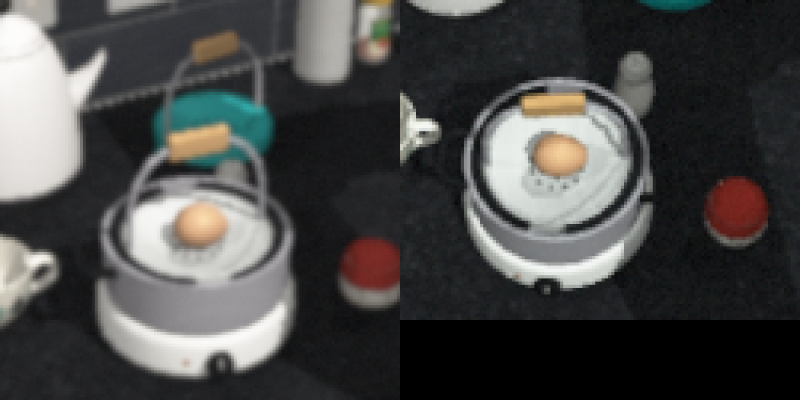

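The crop confirms it: the aluminium tray (egg at scene 267,287, grip at scene 266,258 / top 252,262) is in the steamer, and the turquoise one is behind. The two gaps show as light breaks in the collar, at about (565,88) and (550,237) in the right-hand half of the crop.

```bash
python3 - <<'E'
from h import *
g,e=tri([ray("scene",(266.2,257.7)),ray("top",(252.4,262))]); print("grip",g,e)
for n,u in(("scene",(266.7,286.7)),("top",(254.4,278))): print("egg",n,plane(n,u,108))
eg,e=tri([ray("scene",(266.7,286.7)),ray("top",(254.4,278))]);print(eg,e)
for n,u0,u1 in(("scene",(257,259.5),(276,256)),("top",(243,262),(262,262))):
    a,b=plane(n,u0,g[2]),plane(n,u1,g[2]);print(n,"yaw",np.degrees(np.arctan2(*(b-a)[1::-1])),np.linalg.norm(b-a))
f=lambda x,y:(205+(x-400)*125/400-.3,230+y*100/320-.3)
a,b=plane("top",f(565,88),99),plane("top",f(550,237),99);print("gaps",a,b,(a+b)/2,np.linalg.norm(a-b),np.degrees(np.arctan2(*(a-b)[1::-1])))
print("dial",plane("top",f(547,286),25))
print("cup",plane("top",(197,270),40),"timer",plane("top",(310,295),45),"salt",plane("top",(278,250),80))
s=r.state();print(rot(s["ee_rot"]).round(3))
E
```

```text
grip [469.14991777 266.42911701 203.38284396] [np.float64(0.4373377745914519), np.float64(0.4373377745915214)]
egg scene [466.48671951 265.35700454 108.        ]
egg top [467.20906723 262.70151304 108.        ]
[469.43866132 262.9918709  105.03962669] [np.float64(0.6992153811282269), np.float64(0.6992153811281023)]
scene yaw -98.37890502404741 55.83057345971653
top yaw -100.093457872434 56.93595976983172
gaps [547.75157968 244.13582614  99.        ] [384.93357184 284.58443573  99.        ] [466.34257576 264.36013094  99.        ] 167.7670816767708 -13.951460445780876
dial [369.44643137 292.16242465  25.        ]
cup [569.19124008 442.66282494  40.        ] timer [409.0564569   91.55999888  45.        ] salt [574.68512091 166.43640641  80.        ]
[[-0.     0.356 -0.935]
 [ 0.001 -0.935 -0.356]
 [-1.    -0.001 -0.   ]]
```

```bash
python3 - <<'E'
from h import *
print("cup corner",plane("scene",(352,138),460),plane("top",(374,182),460), plane("scene",(289,118),460))
s=r.state();Rt=rot(s["ee_rot"])
def tl(p): return (Rt.T@(np.array(p)-s["eef_pos"])/1000).round(3)
for p in [(222,-584,330),(380,-10,330),(435,262,330)]: print(p,tl(p))
E
```

```text
cup corner [596.4783516  -97.20088772 460.        ] [505.19999179 -79.28521923 460.        ] [872.29315522 -36.01045694 460.        ]
(222, -584, 330) [-0.116  0.     0.   ]
(380, -10, 330) [-0.115 -0.48  -0.352]
(435, 262, 330) [-0.115 -0.715 -0.5  ]
```

{"name": "carry_out", "arguments": {
  "increments": [
    {"offset": [-0.04,0,0],"twist": 0},
    {"offset": [-0.08,0,0],"twist": 0},
    {"offset": [-0.115,0,0],"twist": 0},
    {"offset": [-0.115,-0.03,-0.02],"twist": 0},
    {"offset": [-0.115,-0.06,-0.04],"twist": 0},
    {"offset": [-0.115,-0.09,-0.06],"twist": 0},
    {"offset": [-0.115,-0.12,-0.08],"twist": 0},
    {"offset": [-0.115,-0.15,-0.1],"twist": 0},
    {"offset": [-0.115,-0.18,-0.12],"twist": 0},
    {"offset": [-0.115,-0.21,-0.14],"twist": 0},
    {"offset": [-0.115,-0.24,-0.16],"twist": 0},
    {"offset": [-0.115,-0.27,-0.18],"twist": 0}
  ]
}}

```text
time: 1.1
eef_pos: [294.2, -265.7, 329.1]
ee_rot: [-0.127, -0.695, -0.128, 0.696]
contact_force: [0.3, -0.7, 0.6]
width: 91.9
```

{"name": "carry_out", "arguments": {
  "increments": [
    {"offset": [0,-0.03,-0.02],"twist": -5},
    {"offset": [0,-0.06,-0.04],"twist": -10},
    {"offset": [0,-0.09,-0.06],"twist": -15},
    {"offset": [0,-0.12,-0.08],"twist": -20},
    {"offset": [0,-0.15,-0.1],"twist": -25},
    {"offset": [0,-0.18,-0.12],"twist": -30},
    {"offset": [0,-0.21,-0.14],"twist": -35},
    {"offset": [0,-0.21,-0.14],"twist": -40},
    {"offset": [0,-0.21,-0.14],"twist": -45},
    {"offset": [0,-0.21,-0.14],"twist": -50},
    {"offset": [0,-0.21,-0.14],"twist": -55},
    {"offset": [0,-0.21,-0.14],"twist": -60}
  ]
}}

```text
time: 2.1
eef_pos: [350.2, -19.4, 329.1]
ee_rot: [0.459, 0.537, 0.46, -0.537]
contact_force: [-0.3, 0.5, -0.4]
width: 91.9
```

```bash
cat > to.py <<'E'
from h import *
import sys
def to(p,yaw=None):
    s=r.state();Rt=rot(s["ee_rot"]);y=np.degrees(np.arctan2(Rt[1,1],Rt[0,1]))
    print("at",s["eef_pos"].round(1),"jaw yaw",round(y,1),"down",Rt[:,0].round(4),"q",s["joint_pos"].round(2),"t",s["time"],"F",s["contact_force"].round(1),"w",s["width"])
    print("offset",(Rt.T@(np.array(p)-s["eef_pos"])/1000).round(4), "twist",None if yaw is None else round(y-yaw,1))
E
python3 -c "
from to import *
to((469,264,320),-9)"
```

```text
at [350.2 -19.4 329.1] jaw yaw -8.9 down [-0.001   0.0014 -1.    ] q [-0.06 -0.21  1.99  0.    1.36  0.09] t 2.1 F [-0.3  0.5 -0.4] w 91.87342116540945
offset [ 0.0094  0.0736 -0.2983] twist 0.1
```

{"name": "carry_out", "arguments": {
  "increments": [
    {"offset": [0,0.008,-0.03],"twist": 0},
    {"offset": [0,0.015,-0.06],"twist": 0},
    {"offset": [0,0.022,-0.09],"twist": 0},
    {"offset": [0,0.03,-0.12],"twist": 0},
    {"offset": [0,0.037,-0.15],"twist": 0},
    {"offset": [0,0.045,-0.18],"twist": 0},
    {"offset": [0,0.052,-0.21],"twist": 0},
    {"offset": [0,0.06,-0.24],"twist": 0},
    {"offset": [0,0.067,-0.27],"twist": 0},
    {"offset": [0,0.073,-0.298],"twist": 0},
    {"offset": [0.009,0.073,-0.298],"twist": 0},
    {"offset": [0.009,0.073,-0.298],"twist": 0}
  ]
}}

```text
time: 3.1
eef_pos: [467.6, 264.2, 318.2]
ee_rot: [-0.459, -0.536, -0.461, 0.538]
contact_force: [0.1, -1.0, -0.8]
width: 92.0
```

```bash
python3 - <<'E'
from to import *
import pickle
s=r.state();im=viewer.capture("wrist");cv2.imwrite("pics/w1.png",im[:,:,::-1]);pickle.dump(s,open("w1.pkl","wb"))
to((469,264,320),-9)
E
```

```text
at [467.4 263.3 318.9] jaw yaw -8.8 down [-3.8e-03 -5.0e-04 -1.0e+00] q [0.51 0.13 1.69 0.   1.32 0.66] t 3.15 F [ 0.4 -1.2  0.2] w 92.06566103857571
offset [-0.0011  0.0015 -0.001 ] twist 0.2
```

View pics/w1.png

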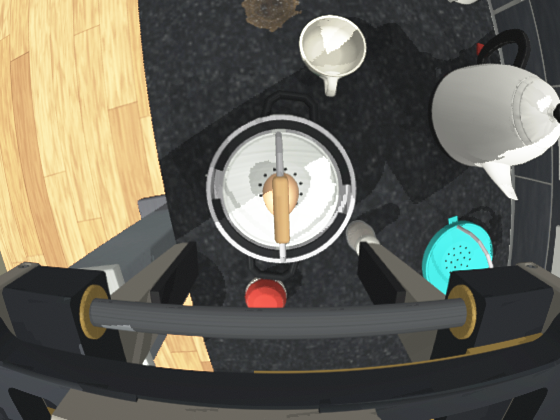

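The wrist view shows the steamer with its rim circle around (281,189), the wooden grip from (279,177) to (283,243) over the egg, and gaps at about (217,184) and (346,198). The timer, shaker and cup are clear of it. Next I'll measure the rim circle, gap angles and grip line.

```bash
cat > meas.py <<'E'
from h import *
from scipy.optimize import least_squares
from scipy.ndimage import map_coordinates
def proj(P,st):
    m=viewer.camera_model("wrist");M=m["mount"];q=rot(st["ee_rot"]).T@(np.atleast_2d(P)-st["eef_pos"]).T
    c=M[:3,:3].T@(q-M[:3,3:4]);t=np.arctan2(np.hypot(c[0],c[1]),c[2]);h=np.hypot(c[0],c[1])
    return m["cx"]+m["fx"]*t*c[0]/h, m["cy"]+m["fy"]*t*c[1]/h
def samp(im,P,st):
    u,v=proj(P,st);return map_coordinates(im,[v,u],order=1)
def steamer(im,st,c):
    g=im.astype(float).mean(2);th=np.radians(np.arange(0,360,3));rr=np.arange(78,92,.5)
    for _ in range(4):
        pts=[]
        for t in th:
            d=np.array([np.cos(t),np.sin(t)]);P=np.c_[c+rr[:,None]*d,np.full(len(rr),103.)]
            gr=np.gradient(samp(g,P,st));i=gr.argmax()
            if gr[i]>8: pts.append(c+rr[i]*d)
        pts=np.array(pts)
        f=least_squares(lambda x:np.hypot(*(pts-x[:2]).T)-x[2],[*c,85],loss="soft_l1",f_scale=1);c=f.x[:2]
    a=np.arange(-180,180,1.);ar=np.radians(a)
    pr=np.mean([samp(g,np.c_[c[0]+q*np.cos(ar),c[1]+q*np.sin(ar),np.full(360,101.)],st) for q in(77.5,79,80.5)],0)
    return c,f.x[2],len(pts),np.abs(f.fun).mean(),a,pr
E
python3 - <<'E'
from meas import *
import pickle
st=pickle.load(open("w1.pkl","rb"));im=cv2.imread("pics/w1.png")[:,:,::-1].copy()
c,R0,n,e,a,pr=steamer(im,st,np.array([467.,264.]));print(c,R0,n,e)
m=pr>pr.min()+.5*(pr.max()-pr.min());print("bright angles",[int(x) for x in a[m]])
for s,cc,p in blobs(im,(8,80,100),(25,255,255),(240,150,320,260),30):
    print(s,cc.round(1)); W=np.array([plane("wrist",q,212,st) for q in p])[:,:2]
    mu=W.mean(0);w,v=np.linalg.eigh(np.cov((W-mu).T));print(mu,np.degrees(np.arctan2(v[1,1],v[0,1])),np.sqrt(w*12))
E
```

```text
[469.80636851 266.19358426] 85.62320783598929 118 0.3916591534285214
bright angles [-100, -99, -98, -97, -96, -95, -28, -27, -26, -25, -24, -23, -22, -21, -20, -19, -18, -17, -16, -15, -14, -13, -12, -11, -10, -9, -8, -7, -6, -5, -4, -3, 153, 154, 155, 156, 157, 158, 159, 160, 161, 162, 163, 164, 165, 166, 167, 168, 169, 170, 171, 172, 173, 174, 175, 176, 177]
[ 263  174   36   69 1396] [281.4 203.2]
[470.98561799 273.6788137 ] 82.76947235740083 [22.40836623 57.68868189]
```

```bash
python3 - <<'E'
from meas import *
import pickle
st=pickle.load(open("w1.pkl","rb"));im=cv2.imread("pics/w1.png")[:,:,::-1].copy()
hsv=cv2.cvtColor(im,cv2.COLOR_RGB2HSV)
(s,cc,p),=blobs(im,(8,80,100),(25,255,255),(240,150,320,260),30)
q=p[(p[:,1]>209)&(p[:,1]<241)]
L=np.array([[q[q[:,1]==y,0].mean(),y] for y in range(210,241)]);W=np.array([plane("wrist",x,214,st)for x in L])
f=np.polyfit(W[:,1],W[:,0],1);print("yaw",90-np.degrees(np.arctan(f[0])),"x at y=266",np.polyval(f,266.4), "resid",np.std(W[:,0]-np.polyval(f,W[:,1])))
print("width px",[int((q[:,1]==y).sum()) for y in range(210,241,5)])
print("end y", plane("wrist",(282.5,243),214,st))
E
python3 - <<'E'
import cv2
a=cv2.imread("pics/w1.png")[100:290,190:380];cv2.imwrite("pics/w1c.png",cv2.resize(a,(600,600),interpolation=2))
E
```

```text
yaw 82.9512158011973 x at y=266 469.5330271464463 resid 0.2557542878953732
width px [19, 15, 15, 14, 14, 14, 13]
end y [466.60032232 238.51714926 214.        ]
```

View pics/w1c.png

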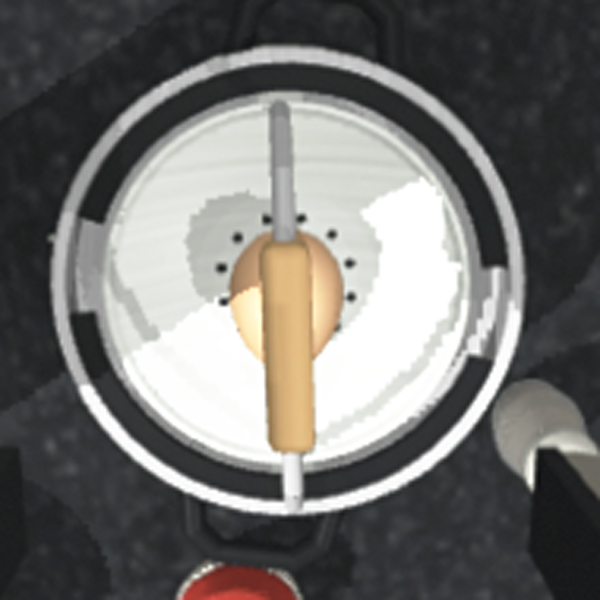

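{"name": "carry_out", "arguments": {
  "increments": [
    {"offset": [0.02,0.0016,-0.0035],"twist": -0.6},
    {"offset": [0.04,0.0016,-0.0035],"twist": -1.2},
    {"offset": [0.06,0.0016,-0.0035],"twist": -1.8},
    {"offset": [0.08,0.0016,-0.0035],"twist": -1.8},
    {"offset": [0.084,0.0016,-0.0035],"twist": -1.8},
    {"offset": [0.084,0.0016,-0.0035],"twist": -1.8},
    {"offset": [0.084,0.0016,-0.0035],"twist": -1.8}
  ]
}}

```text
time: 3.73
eef_pos: [469.4, 265.9, 235.9]
ee_rot: [-0.467, -0.529, -0.469, 0.531]
contact_force: [0.1, 0.1, -0.3]
width: 91.8
```

```bash
python3 - <<'E'
from meas import *
from to import to
import pickle
s=r.state();im=viewer.capture("wrist");cv2.imwrite("pics/w2.png",im[:,:,::-1]);pickle.dump(s,open("w2.pkl","wb"))
c,R0,n,e,a,pr=steamer(im,s,np.array([469.,266.]));print(c,R0,n,e)
m=pr>pr.min()+.5*(pr.max()-pr.min());print("bright",[int(x) for x in a[m]])
cv2.imwrite("pics/w2c.png",cv2.resize(im[60:400,140:420,::-1],(480,583)))
to((469.5,266.5,183),-7)
E
```

```text
[469.97474765 266.28921157] 85.64912707269157 119 0.25200120031647566
bright [-104, -103, -102, -101, -100, -99, -98, -97, -96, -95, -94, -93, -92, -91, -27, -26, -25, -24, -23, -22, -21, -20, -19, -18, -17, -16, -15, -14, -13, -12, -11, -10, -9, -8, -7, -6, -5, -4, -3, 153, 154, 155, 156, 157, 158, 159, 160, 161, 162, 163, 164, 165, 166, 167, 168, 169, 170, 171, 172, 173, 174, 175, 176, 177]
at [469.7 266.2 236.3] jaw yaw -7.1 down [-2.3e-03  2.0e-04 -1.0e+00] q [0.51 0.2  1.79 0.   1.15 0.63] t 3.7833 F [-0.3 -0.1  0.2] w 92.07577182587377
offset [ 0.0533 -0.0001 -0.0003] twist -0.1
```

View pics/w2c.png

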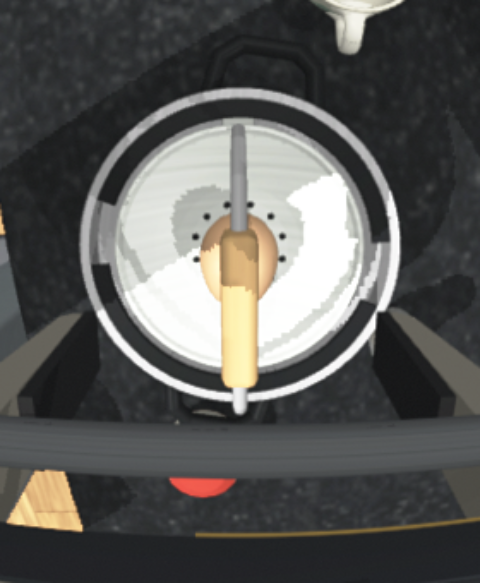

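The closer view shows the grip centred between the open fingers, running from crop (239,228) to (240,388), with both gaps clear. The steamer axis repeats at (470.0, 266.3), gaps at yaw -15/165.

```bash
python3 - <<'E'
from meas import *
import pickle
s=pickle.load(open("w2.pkl","rb"));im=cv2.imread("pics/w2.png")[:,:,::-1].copy()
f=lambda x,y:(140+x/1.714,60+y/1.714)
P=[plane("wrist",f(*q),214,s)[:2].round(1) for q in((239,228),(240,388))];print(P)
hsv=cv2.cvtColor(im,cv2.COLOR_RGB2HSV)
L=[]
for y in range(240,284,2):
    x=np.where(cv2.inRange(hsv[y:y+1,255:305],(8,60,90),(28,255,255))[0])[0]+255
    L.append([(x.min()+x.max())/2,y,x.max()-x.min()+1])
W=np.array([plane("wrist",l[:2],214,s) for l in L]);g=np.polyfit(W[:,1],W[:,0],1)
print("yaw",90-np.degrees(np.arctan(g[0])),np.polyval(g,266.3),[l[2] for l in L],(W[:,0]-np.polyval(g,W[:,1])).std())
# dish rim circle probe: egg
print("camera",ray("wrist",(280,200),s)[0])
E
```

```text
[array([473.7, 299.4]), array([466.5, 238.3])]
yaw 83.74515020282732 469.2790742304247 [np.int64(21), np.int64(21), np.int64(21), np.int64(21), np.int64(21), np.int64(21), np.int64(21), np.int64(21), np.int64(21), np.int64(21), np.int64(21), np.int64(21), np.int64(21), np.int64(21), np.int64(20), np.int64(21), np.int64(20), np.int64(22), np.int64(22), np.int64(22), np.int64(22), np.int64(20)] 0.09108266958146947
camera [477.41791778 332.39489679 405.7439011 ]
```

{"name": "carry_out", "arguments": {
  "increments": [
    {"offset": [0.01,-0.0003,-0.0013],"twist": -0.6},
    {"offset": [0.02,-0.0003,-0.0013],"twist": -0.6},
    {"offset": [0.03,-0.0003,-0.0013],"twist": -0.6},
    {"offset": [0.04,-0.0003,-0.0013],"twist": -0.6},
    {"offset": [0.048,-0.0003,-0.0013],"twist": -0.6},
    {"offset": [0.053,-0.0003,-0.0013],"twist": -0.6},
    {"offset": [0.053,-0.0003,-0.0013],"twist": -0.6},
    {"offset": [0.053,-0.0003,-0.0013],"twist": -0.6}
  ]
}}

```text
time: 4.45
eef_pos: [469.3, 267.5, 182.9]
ee_rot: [-0.47, -0.527, -0.472, 0.528]
contact_force: [1.2, -0.6, 0.1]
width: 91.9
```

```bash
python3 -c "
from to import *
to((469.4,267.3,183),-6.5)"
```

```text
at [469.3 267.5 182.9] jaw yaw -6.5 down [-3.e-03 -1.e-04 -1.e+00] q [0.51 0.26 1.84 0.   1.04 0.63] t 4.45 F [ 1.2 -0.6  0.1] w 91.87723699655622
offset [-0.0001  0.0001  0.0002] twist 0.0
```

{"name": "carry_out", "arguments": {
  "increments": [
    {"offset": [0,0,0],"twist": 0},
    {"offset": [0,0,0],"twist": 0},
    {"offset": [0,0,0],"twist": 0},
    {"offset": [0,0,0],"twist": 0},
    {"offset": [0,0,0],"twist": 0},
    {"offset": [0,0,0],"twist": 0},
    {"offset": [0,0,0],"twist": 0},
    {"offset": [0,0,0],"twist": 0}
  ],
  "jaw": -0.58
}}

```text
time: 5.12
eef_pos: [469.3, 267.5, 182.9]
ee_rot: [-0.47, -0.527, -0.472, 0.528]
contact_force: [0.8, 0.2, -0.2]
width: 40.7
```

{"name": "carry_out", "arguments": {
  "increments": [
    {"offset": [0,0,0],"twist": 0},
    {"offset": [0,0,0],"twist": 0},
    {"offset": [0,0,0],"twist": 0},
    {"offset": [0,0,0],"twist": 0},
    {"offset": [0,0,0],"twist": 0},
    {"offset": [0,0,0],"twist": 0}
  ],
  "jaw": -1
}}

```text
time: 5.62
eef_pos: [469.2, 267.5, 182.8]
ee_rot: [-0.47, -0.527, -0.472, 0.528]
contact_force: [0.5, 0.1, -1.3]
width: 14.0
```

```bash
python3 - <<'E'
from meas import *
from to import to
import pickle
s=r.state();im=viewer.capture("wrist");cv2.imwrite("pics/w3.png",im[:,:,::-1]);pickle.dump(s,open("w3.pkl","wb"))
c,R0,n,e,a,pr=steamer(im,s,np.array([469.,266.]));print(c,R0,n,e)
to((469.3,267.5,191.9),-6.5)
cv2.imwrite("pics/w3c.png",cv2.resize(im[30:370,120:440,::-1],(560,595)))
E
```

```text
[469.92800221 266.32767652] 85.68053140241831 81 0.2285055669576464
at [469.3 267.5 182.8] jaw yaw -6.5 down [-3.1e-03 -3.0e-04 -1.0e+00] q [0.51 0.26 1.84 0.   1.04 0.63] t 5.6667 F [-0.5  0.5 -2. ] w 13.604805334993346
offset [-0.0091 -0.     -0.    ] twist 0.0
```

View pics/w3c.png

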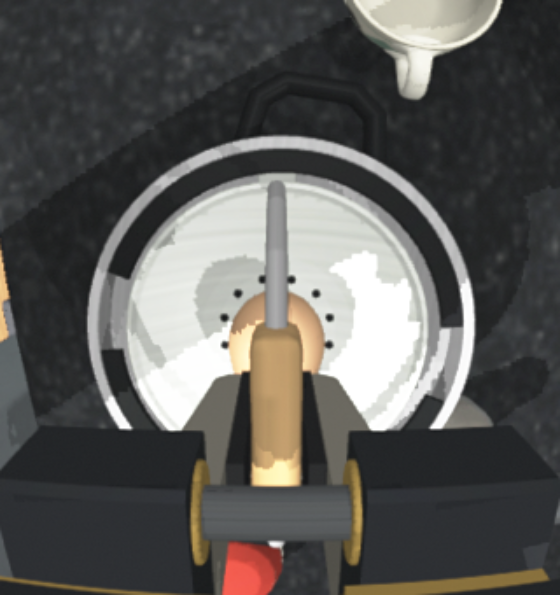

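Gripped at 13.6 mm on the wood, and the egg is in the middle. Lifting 9 mm slowly while centring on the axis.

{"name": "carry_out", "arguments": {
  "increments": [
    {"offset": [-0.0005,0,0],"twist": 0},
    {"offset": [-0.0015,0,0],"twist": 0},
    {"offset": [-0.0025,0,0],"twist": 0},
    {"offset": [-0.0035,0,0],"twist": 0},
    {"offset": [-0.0045,0.0001,0.0002],"twist": 0},
    {"offset": [-0.0055,0.0002,0.0004],"twist": 0},
    {"offset": [-0.0065,0.0003,0.0006],"twist": 0},
    {"offset": [-0.0075,0.0004,0.0008],"twist": 0},
    {"offset": [-0.0085,0.0004,0.0009],"twist": 0},
    {"offset": [-0.009,0.0004,0.0009],"twist": 0},
    {"offset": [-0.009,0.0004,0.0009],"twist": 0},
    {"offset": [-0.009,0.0004,0.0009],"twist": 0}
  ]
}}

```text
time: 6.67
eef_pos: [469.6, 266.5, 191.8]
ee_rot: [-0.47, -0.527, -0.472, 0.528]
contact_force: [-0.7, 0.4, -2.5]
width: 13.9
```

```bash
python3 - <<'E'
from meas import *
from to import to
import pickle
s=r.state();im=viewer.capture("wrist");cv2.imwrite("pics/w4.png",im[:,:,::-1]);pickle.dump(s,open("w4.pkl","wb"))
sc=viewer.capture("scene");cv2.imwrite("pics/s4.png",sc[:,:,::-1])
to((469.7,266.5,191.9),75)
o=cv2.imread("pics/s4.png")[230:330,210:320]
cv2.imwrite("pics/c4.png",np.hstack([cv2.resize(im[30:370,120:440,::-1],(376,400)),cv2.resize(o,(420,400),interpolation=2)]))
E
```

```text
at [469.5 266.6 191.7] jaw yaw -6.5 down [-3.2e-03 -3.0e-04 -1.0e+00] q [0.51 0.25 1.84 0.   1.06 0.62] t 6.7667 F [ 0.7  0.3 -2.6] w 13.579242945461228
offset [-0.0002  0.0002  0.    ] twist -81.5
```

View pics/c4.png

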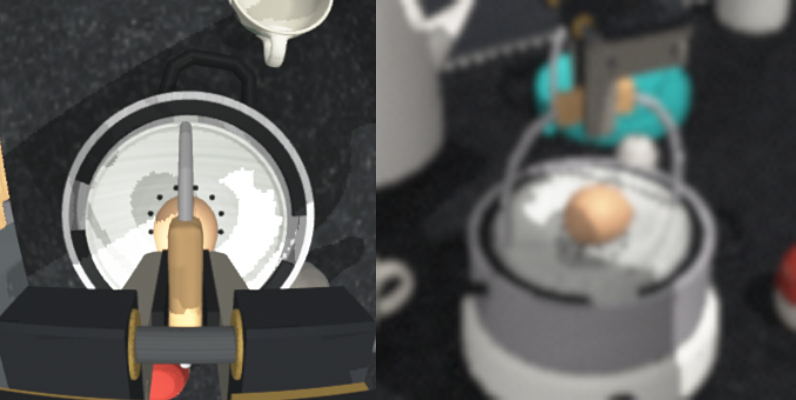

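Lifted: the wrist now carries about 2.6 N, and the egg is still in the middle of the dish (scene crop 600,213). Turning +82° about the axis, with a gentle start and stop.

{"name": "carry_out", "arguments": {
  "increments": [
    {"offset": [0,0,0],"twist": -0.3},
    {"offset": [0,0,0],"twist": -1},
    {"offset": [0,0,0],"twist": -2},
    {"offset": [0,0,0],"twist": -3.4},
    {"offset": [0,0,0],"twist": -5},
    {"offset": [0,0,0],"twist": -6.8},
    {"offset": [0,0,0],"twist": -8.7},
    {"offset": [0,0,0],"twist": -10.6},
    {"offset": [0,0,0],"twist": -12.5},
    {"offset": [0,0,0],"twist": -14.2},
    {"offset": [0,0,0],"twist": -15.4},
    {"offset": [0,0,0],"twist": -16}
  ]
}}

```text
time: 7.77
eef_pos: [469.5, 266.5, 191.7]
ee_rot: [0.539, 0.455, 0.541, -0.457]
contact_force: [0.3, 0.0, -2.8]
width: 13.7
```

```bash
python3 - <<'E'
from to import to
from h import *
to((469.7,266.5,191.9),75);print(r.state()["moment"])
E
```

```text
at [469.5 266.5 191.7] jaw yaw 9.6 down [-3.2e-03 -3.0e-04 -1.0e+00] q [0.51 0.25 1.84 0.   1.06 0.34] t 7.7667 F [ 0.3  0.  -2.8] w 13.740674601209859
offset [-0.0002  0.0002  0.0001] twist -65.4
[-0.01288861 -0.07335032 -0.02282006]
```

{"name": "carry_out", "arguments": {
  "increments": [
    {"offset": [0,0,0],"twist": -0.6},
    {"offset": [0,0,0],"twist": -2},
    {"offset": [0,0,0],"twist": -4.2},
    {"offset": [0,0,0],"twist": -7},
    {"offset": [0,0,0],"twist": -10},
    {"offset": [0,0,0],"twist": -13},
    {"offset": [0,0,0],"twist": -16},
    {"offset": [0,0,0],"twist": -19},
    {"offset": [0,0,0],"twist": -22},
    {"offset": [0,0,0],"twist": -24.2},
    {"offset": [0,0,0],"twist": -25.5},
    {"offset": [0,0,0],"twist": -26}
  ]
}}

```text
time: 8.77
eef_pos: [469.5, 266.5, 191.7]
ee_rot: [0.628, 0.322, 0.63, -0.323]
contact_force: [-0.1, 0.3, -2.8]
width: 13.8
```

{"name": "carry_out", "arguments": {
  "increments": [
    {"offset": [0,0,0],"twist": -0.6},
    {"offset": [0,0,0],"twist": -2},
    {"offset": [0,0,0],"twist": -4.2},
    {"offset": [0,0,0],"twist": -7},
    {"offset": [0,0,0],"twist": -10},
    {"offset": [0,0,0],"twist": -13},
    {"offset": [0,0,0],"twist": -16},
    {"offset": [0,0,0],"twist": -19},
    {"offset": [0,0,0],"twist": -22},
    {"offset": [0,0,0],"twist": -24.2},
    {"offset": [0,0,0],"twist": -25.5},
    {"offset": [0,0,0],"twist": -26}
  ]
}}

```text
time: 9.77
eef_pos: [469.5, 266.5, 191.7]
ee_rot: [0.685, 0.172, 0.687, -0.173]
contact_force: [-0.7, 0.3, -3.2]
width: 14.1
```

```bash
python3 - <<'E'
from to import to
from h import *
to((469.7,266.5,191.9),75);print(r.state()["moment"])
E
```

```text
at [469.5 266.5 191.7] jaw yaw 61.8 down [-3.2e-03 -3.0e-04 -1.0e+00] q [ 0.51  0.25  1.84  0.    1.06 -0.57] t 9.7667 F [-0.7  0.3 -3.2] w 14.052037927231364
offset [-0.0002  0.0001  0.0002] twist -13.2
[-0.02099763 -0.16132375  0.01553478]
```

{"name": "carry_out", "arguments": {
  "increments": [
    {"offset": [0,0,0],"twist": -0.4},
    {"offset": [0,0,0],"twist": -1.4},
    {"offset": [0,0,0],"twist": -3},
    {"offset": [0,0,0],"twist": -4.8},
    {"offset": [0,0,0],"twist": -6.6},
    {"offset": [0,0,0],"twist": -8.4},
    {"offset": [0,0,0],"twist": -10.2},
    {"offset": [0,0,0],"twist": -11.8},
    {"offset": [0,0,0],"twist": -12.8},
    {"offset": [0,0,0],"twist": -13.2},
    {"offset": [0,0,0],"twist": -13.2},
    {"offset": [0,0,0],"twist": -13.2}
  ]
}}

```text
time: 10.77
eef_pos: [469.5, 266.5, 191.7]
ee_rot: [0.7, 0.092, 0.702, -0.093]
contact_force: [0.7, 0.1, -2.7]
width: 13.7
```

```bash
python3 - <<'E'
from meas import *
from to import to
import pickle
s=r.state();im=viewer.capture("wrist");cv2.imwrite("pics/w5.png",im[:,:,::-1]);pickle.dump(s,open("w5.pkl","wb"))
sc=viewer.capture("scene");tp=viewer.capture("top")
to((469.7,266.5,191.9),75);print(s["moment"])
o=sc[230:330,210:320,::-1]
cv2.imwrite("pics/c5.png",np.hstack([cv2.resize(im[10:350,90:430,::-1],(420,420)),cv2.resize(o,(380,420),interpolation=2)]))
E
```

```text
at [469.5 266.5 191.7] jaw yaw 75.0 down [-3.3e-03 -3.0e-04 -1.0e+00] q [ 0.51  0.25  1.84  0.    1.06 -0.8 ] t 10.9167 F [ 0.1 -0.2 -2.4] w 13.86923790146076
offset [-0.0002  0.      0.0002] twist -0.0
[ 0.03534297 -0.14399539  0.0006795 ]
```

View pics/c5.png

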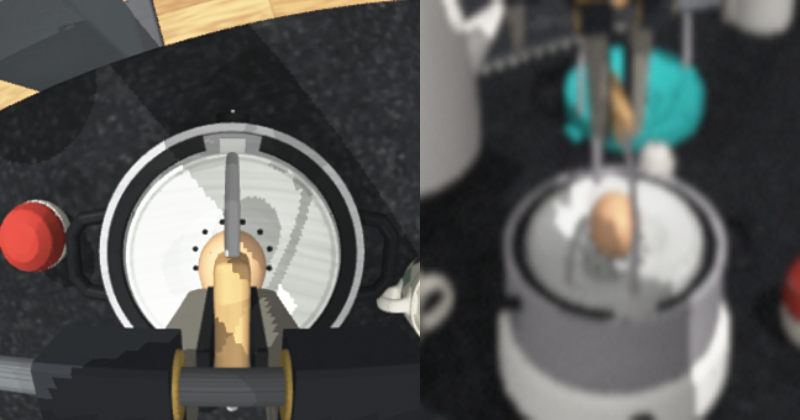

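After the turn the handle foot (crop 232,155) sits in the middle of the gap (203–260) and the egg is central. Lifting straight up slowly.

{"name": "carry_out", "arguments": {
  "increments": [
    {"offset": [-0.0005,0,0],"twist": 0},
    {"offset": [-0.0015,0,0],"twist": 0},
    {"offset": [-0.003,0,0],"twist": 0},
    {"offset": [-0.005,0,0],"twist": 0},
    {"offset": [-0.007,0,0],"twist": 0},
    {"offset": [-0.009,0,0],"twist": 0},
    {"offset": [-0.011,0,0],"twist": 0},
    {"offset": [-0.013,0,0],"twist": 0},
    {"offset": [-0.015,0,0],"twist": 0},
    {"offset": [-0.017,0,0],"twist": 0},
    {"offset": [-0.0185,0,0],"twist": 0},
    {"offset": [-0.019,0,0],"twist": 0}
  ]
}}

```text
time: 11.92
eef_pos: [469.7, 266.6, 211.1]
ee_rot: [0.7, 0.092, 0.702, -0.093]
contact_force: [-0.4, -0.1, -2.5]
width: 13.8
```

```bash
python3 - <<'E'
from to import to
to((469.7,266.4,273.8),75)
E
```

```text
at [469.7 266.6 211.1] jaw yaw 75.0 down [-2.9e-03 -1.0e-04 -1.0e+00] q [ 0.51  0.23  1.82  0.    1.1  -0.8 ] t 11.9167 F [-0.4 -0.1 -2.5] w 13.837711896244727
offset [-0.0627 -0.0003 -0.0001] twist -0.0
```

Forces are unchanged, so the lugs have passed freely. Going on with the last 63 mm.

{"name": "carry_out", "arguments": {
  "increments": [
    {"offset": [-0.001,0,0],"twist": 0},
    {"offset": [-0.003,0,0],"twist": 0},
    {"offset": [-0.006,0,0],"twist": 0},
    {"offset": [-0.009,0,0],"twist": 0},
    {"offset": [-0.012,0,0],"twist": 0},
    {"offset": [-0.015,0,0],"twist": 0},
    {"offset": [-0.018,0,0],"twist": 0},
    {"offset": [-0.021,0,0],"twist": 0},
    {"offset": [-0.024,0,0],"twist": 0},
    {"offset": [-0.027,0,0],"twist": 0},
    {"offset": [-0.029,0,0],"twist": 0},
    {"offset": [-0.03,0,0],"twist": 0}
  ]
}}

```text
time: 12.92
eef_pos: [470.0, 266.7, 241.5]
ee_rot: [0.7, 0.092, 0.702, -0.092]
contact_force: [0.5, -0.1, -2.5]
width: 13.8
```

{"name": "carry_out", "arguments": {
  "increments": [
    {"offset": [-0.001,0,0],"twist": 0},
    {"offset": [-0.003,0,0],"twist": 0},
    {"offset": [-0.006,0,0],"twist": 0},
    {"offset": [-0.009,0,0],"twist": 0},
    {"offset": [-0.012,0,0],"twist": 0},
    {"offset": [-0.015,0,0],"twist": 0},
    {"offset": [-0.018,0,0],"twist": 0},
    {"offset": [-0.022,0,0],"twist": 0},
    {"offset": [-0.026,0,0],"twist": 0},
    {"offset": [-0.029,0,0],"twist": 0},
    {"offset": [-0.0315,0,0],"twist": 0},
    {"offset": [-0.0325,0,0],"twist": 0}
  ]
}}

```text
time: 13.92
eef_pos: [470.2, 266.8, 274.5]
ee_rot: [0.7, 0.092, 0.702, -0.092]
contact_force: [0.2, 0.5, -2.9]
width: 13.5
```

{"name": "carry_out", "arguments": {
  "increments": [
    {"offset": [0,0,0],"twist": 0},
    {"offset": [0,0,0],"twist": 0},
    {"offset": [0,0,0],"twist": 0},
    {"offset": [0,0,0],"twist": 0},
    {"offset": [0,0,0],"twist": 0},
    {"offset": [0,0,0],"twist": 0}
  ]
}}

```text
time: 14.42
eef_pos: [470.1, 266.7, 274.3]
ee_rot: [0.7, 0.092, 0.702, -0.092]
contact_force: [-0.5, 0.2, -2.1]
width: 14.4
```

```bash
python3 - <<'E'
from meas import *
from to import to
im=viewer.capture("wrist");sc=viewer.capture("scene")
to((469.7,266.4,273.8),75)
o=sc[210:330,210:320,::-1]
cv2.imwrite("pics/c6.png",np.hstack([cv2.resize(im[10:350,90:430,::-1],(410,410)),cv2.resize(o,(376,410),interpolation=2)]))
E
```

```text
at [470.1 266.7 274.4] jaw yaw 75.0 down [-2.2e-03  3.0e-04 -1.0e+00] q [ 0.51  0.17  1.74  0.    1.23 -0.8 ] t 14.5167 F [-0.1  0.3 -3.3] w 13.799666800450494
offset [ 0.0006 -0.0004 -0.0003] twist -0.0
```

View pics/c6.png

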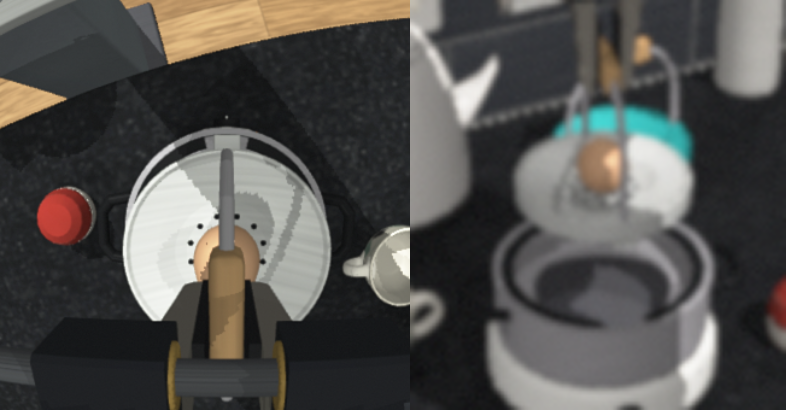

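The tray hangs clear and level above the steamer. The egg is central (scene crop 600,165), and the timer and cup are where they were. Handing in.

```bash
python3 -c "
from rig import r
print(r.close_job())"
```

```text
the job is handed in; nothing more can be done
None
```

The job is handed in. I took the aluminium tray by its wooden grip, raised it 9 mm and turned it about 82° until its lugs were under the gaps. I then lifted it straight out and held it still above the steamer.

**Position:** The measured tool pose was (470.1, 266.7) mm, within about 0.5 mm of the steamer axis at (469.9, 266.3). By the tool height, the tray's underside is about 70–71 mm above the rim. The tool tilt read about 0.13°.

**Forces:** The wrist readings stayed at roughly the tray's own weight (2–3 N) through the turn and lift. They were read only at the end of each move, so a brief touch in between would not have shown.

**Pictures:** The last pictures show the egg in the middle of the dish and the tray looking level. The timer and cup look undisturbed. I did not measure their positions again, and the salt shaker is not visible in the last two crops.

**Disagreements:** My grip angle readings ranged from about 80° to 84°. I used 83.5°, and after the turn the handle foot sat in the middle of the gap. No check failed.

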